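# Wedge the drooping bench flap level

## Task

The hinged flap of the low plywood bench droops at its free edge. First snap the round tube level down into the two spring clips on top of the flap, then lay the larger wooden wedge on the steel bracket arm and push it, thin end first, under the flap's free edge until the flap sits level, flush with the bench top behind it, and let go. Leave everything else where it lies.

Things in the scene. Friction and masses are not known exactly. Their poses are not given: they have to be found in the camera images.
- bench: low fixed plywood bench, 400 mm wide (y) x 140 mm deep (x), top 80 mm high; a tee hinge and a gate latch, up to 26 mm high, are screwed on it. Origin on the table under the middle of the flap's hinge line; x points away from the flap, y along the hinge line, z up. The flap reaches 150 mm towards -x; it is 260 mm wide (centred), 18 mm thick, its underside 62 mm above the table when level.
- flap (a joint): flap hinge angle in rad: 0 is level and flush with the bench top, negative is drooping (rests at -0.087), positive is free edge too high. About 0.55 kg, swings freely and falls back when not supported.
- flap_edge (a point): lower corner of the flap's free edge, straight above the middle line of the bracket arm; moves with the flap (about 9 mm above the bracket arm when drooping, 22 mm when level); axes as the bench's when level
- bracket (a point): on the upper face of the fixed steel bracket arm, straight below the level flap's free edge, on the arm's middle line; x points along the arm in under the flap, z up. The arm is a flat bar 50 mm wide (y), its upper face 40 mm above the table, from x = -120 mm (sticking out in front of the flap) to +130 mm, 50 mm off the bench's middle towards +y.
- clip (a point): where the middle of the tube level must come to lie: 28 mm above the flap's upper face, 75 mm from its free edge. x along the tube's axis (square to the hinge line), z square to the flap; tilts with the flap. Two clips, each a pair of sprung steel fingers 14 mm long and 36 mm from here along +x and -x, 58 mm free between. Press the tube in along -z; the snap takes 6 to 12 N, home is on a steel rest.
- tube: round tube spirit level, bare aluminium, 22 mm diameter, 120 mm long, with 26 mm square black rubber caps 12 mm long at both ends on which it lies; 90 g. Origin at the centre of its underside, x along the tube; its two ends are alike.
- tube_center (a point): the middle of the tube level, on its centre line (13 mm above its underside)
- wedge: the larger wooden wedge, 150 mm long, 40 mm wide, rising evenly from 4 mm at the thin end (+x) to 30 mm at the thick end (-x); about 80 g. Origin at the centre of its flat underside, z up. It rises 17 mm per 100 mm, so the flap is level with about 104 mm of it under the edge; it stays by friction.
- wedge_tip (a point): middle of the lower edge of the larger wedge's thin end
- packer: plywood packing block, 90 x 45 x 20 mm, square all over (not tapered). Not to be moved.
- thin_wedge: the smaller wooden wedge, 110 x 34 mm, only 12 mm high at its thick end: too thin for the job. Not to be moved.
- square: steel combination square, 200 mm blade, 18 mm high head, lying nearest the robot. Not to be moved.
- screwdriver: red-handled screwdriver, 190 mm long, 26 mm high. Not to be moved.
- screw_tin: upright plain steel tin, 56 mm diameter, 85 mm high, standing beside the bracket arm. Not to be moved.
There are look-alikes about, which are no part of the job. Leave any yellow look-alike of the tube alone.

How it is judged:
By the outcome, as a careful person would: the job done as asked, in the order asked, and still so for the second after the job is handed in, with the robot touching nothing.
It also fails if it takes over 61 s, if anything falls off the work surface, if the arm or the gripper's body presses on something with over 40 N, if the wrist force passes 120 N, or if a joint passes its speed limit or range.

## Robot

A 6-joint arm with a two-finger parallel gripper is mounted at the origin on the work surface. World frame = base frame: x ahead of the robot, y to its left, z up, the work surface at z = 0. Lengths are in m, angles in rad, forces in N, time in s.
With the tool pointing down it reaches from about 0.3 to 0.875 m from the base axis. Payload 4.2 kg.
Tool frame: the origin (TCP) lies midway between the tips of the shut fingers; the grasp point (between the pads) lies 19 mm behind it (r.hold_point_z is the distance from the TCP to the grasp point, in m); z points along the fingers, x is the direction in which the jaws open and shut, and the axes are right-handed (so a half turn about z gives the same grasp; the last joint's range is limited). The gripper opens to 85 mm and grips with 20 to 120 N. Pads are 22 mm wide; open, the fingers measure 114 mm over their backs; the gripper's body (76 mm by 85 mm) begins 54 mm behind the grasp point. The pads swing forward as they close: fully open they stand 13 mm farther back than shut.
Start: joints at [1.302, 0.32, 1.565, -0, 1.257, -0.02], TCP at [0.142, 0.557, 0.231] pointing down, gripper open.
Joint ranges: [-3.11, 3.11], [-0.84, 2.01], [0.21, 2.61], [-1.34, 4.49], [0.05, 2.63], [-2.56, 2.56]. Speed limits (rad/s): [2.57, 2.57, 3.14, 3.14, 3.14, 3.14].

## Interface

Orientations are given as a unit quaternion [w, x, y, z].
In Python, from workcell import sensors, snapshot, camera_params, sign_off, r gives the robot as it stands.
- The arm moves only by the tool move_arm, never from a script. Its argument "plan" is a list of rows, each a list of 7 numbers: the finger opening in cm, from 0 to 8.54, then the shift along the tool's x, y, z in cm, then the turn, a rotation vector about the tool's x, y, z in degrees. A call has 1 to 8 rows; each row is the pose to reach, as a shift and turn from the pose commanded when the call began, along the tool's axes at that moment; what a row does not reach only later rows make up. A row lasts 1/10 s, in which the tool goes at most 50 mm and 8.59 degrees, less where a joint would pass 70% of its speed; a pose out of reach is approached as far as the arm can. A call with a gripper value outside its range is refused whole. The fingers move at their own pace and stop on an object; "newtons" is the grip in N (left out, the last holds). Time passes only in rows, so rows that repeat a pose let the fingers close. It gives the time, the measured TCP pose, the force and the opening at its end, in the units of the state.
- sensors.observe(): the state, without advancing time (a new reading comes with each control period).
- snapshot(name): name is "scene" or "top" or "wrist"; returns (picture, depth): 480x640x3 uint8, blue, green, red; 480x640 float32, m along the optical axis (not along the pixel's ray), 0 where there is no reading.
- camera_params(name): a dict with "camera_matrix" (3x3 intrinsics, pixels), "distortion" ([k1, k2, p1, p2, k3] as OpenCV has them; the pictures are not rectified), "xyz" and "orientation" of the camera in the world; the wrist camera has in their place "T_tool_cam" (4x4, takes a point from camera to tool coordinates, whose origin is the TCP and whose axes are the tool frame's). Camera axes: x right, y down, z forward; pixel columns grow to the right and rows downward; lengths in m; the calibration is good to about 2 mm. A picture is of the moment at which its call begins: read the wrist's pose just before it. camera_params takes no time and is no camera call.
- sign_off(): hands the job in, once; it reports no verdict.
The state is a dict: "time": time; "joint_positions": joint angles; "qd": joint speeds; "effort": joint torques, N m; "eef_pos": TCP position; "tcp_rot": TCP orientation; "ft_force": force on the tool from outside, world axes, zero at the start; "wrist_torque": the same for the moment, N m; "finger_gap": finger opening in m.
Only numpy, scipy, OpenCV 4.12 (cv2) and the standard library are available. Lean on these libraries where they do the work, as an engineer would, in place of code of your own. Each camera call takes 0.05 s, during which the arm holds its last target. There are 200 camera calls.

## Working session

There is one attempt and no reset: what is moved stays moved. The work goes in short steps, Python scripts to look and compute and a tool call to move; the robot and the scene stay as the last step left them, time stands still between calls to the robot, and variables do not carry over. Pictures are saved under pics/ and viewed, about 8 in all and at most 12, crops included, and the job is handed in when it is done.

Besides the shell and the picture viewer there is one more tool, called by a JSON object that holds its "fn" and its "kwargs". move_arm: Moves the arm, as the interface text tells. Its arguments: {"type":"object","properties":{"plan":{"type":"array"},"newtons":{"type":"number"}},"required":["plan"]}

```bash
mkdir -p pics; ls
cat > h.py <<'E'
import numpy as np, cv2
from scipy.spatial.transform import Rotation as R
from workcell import sensors, snapshot, camera_params, sign_off, r
def rot(q): return R.from_quat(np.array(q)[[1,2,3,0]]).as_matrix()
def shot(name):
    s=sensors.observe(); im,d=snapshot(name); p=camera_params(name)
    if name=='wrist':
        T=np.eye(4);T[:3,:3]=rot(s['tcp_rot']);T[:3,3]=s['eef_pos'];T=T@np.array(p['T_tool_cam'])
    else:
        T=np.eye(4);T[:3,:3]=rot(p['orientation']);T[:3,3]=p['xyz']
    np.savez(''+name+'.npz',im=im,d=d,T=T,K=np.array(p['camera_matrix']),D=np.array(p['distortion']))
    return im,d
def load(name): return np.load(''+name+'.npz')
def px(name,pts,z=None):
    f=load(name); out=[]
    for u,v in pts:
        n=cv2.undistortPoints(np.array([[[u,v]]],float),f['K'],f['D'])[0,0]
        ray=f['T'][:3,:3]@np.array([n[0],n[1],1]); o=f['T'][:3,3]
        if z is None:
            w=f['d'][int(v)-1:int(v)+2,int(u)-1:int(u)+2]; w=w[w>0]; k=np.median(w) if len(w) else np.nan
        else: k=(z-o[2])/ray[2]
        out.append(o+k*ray)
    return np.round(np.array(out),4)
def proj(name,P):
    f=load(name);Ti=np.linalg.inv(f['T'])
    return cv2.projectPoints(np.array(P,float),cv2.Rodrigues(Ti[:3,:3])[0],Ti[:3,3],f['K'],f['D'])[0][:,0]
def cloud(name):
    f=load(name);v,u=np.mgrid[0:480,0:640]
    n=cv2.undistortPoints(np.stack([u,v],-1).reshape(-1,1,2).astype(float),f['K'],f['D'])[:,0]
    P=np.c_[n,np.ones(len(n))]*f['d'].reshape(-1,1)
    return (P@f['T'][:3,:3].T+f['T'][:3,3]).reshape(480,640,3)
E
python3 - <<'E'
from h import *
for n in('top','scene'):
    im,d=shot(n); cv2.imwrite(f'pics/{n}0.png',im); print(load(n)['T'].round(3).tolist())
print(sensors.observe()); print(r.hold_point_z, camera_params('wrist')['T_tool_cam'])
E
```

```text
pics
[[-0.051, -0.974, 0.222, 0.216], [-0.999, 0.049, -0.017, 0.004], [0.006, -0.222, -0.975, 1.37], [0.0, 0.0, 0.0, 1.0]]
[[-0.764, 0.54, -0.353, 0.908], [0.645, 0.635, -0.426, 0.491], [-0.006, -0.553, -0.833, 1.067], [0.0, 0.0, 0.0, 1.0]]
{'time': 0.1, 'joint_positions': array([ 1.30197821e+00,  3.20202484e-01,  1.56554319e+00, -3.06344158e-05,
        1.25739085e+00, -1.99982932e-02]), 'qd': array([ 0.00154807, -0.00118394, -0.00344187,  0.0002756 , -0.00155265,
       -0.0004119 ]), 'effort': array([-6.11018913e-04, -4.16409838e+01, -2.34705931e+01, -1.18474286e-04,
        4.93653846e-03,  1.40374070e-05]), 'eef_pos': array([0.14149545, 0.55688549, 0.23058634]), 'tcp_rot': array([ 4.73286120e-04,  7.89382789e-01,  6.13900819e-01, -6.09999908e-04]), 'ft_force': array([-0.05268291,  0.02699162, -0.06997061]), 'wrist_torque': array([-0.01087608,  0.01396006, -0.08692737]), 'finger_gap': 0.08538725795985615}
0.0187 [[ 9.99999714e-01  1.35346691e-04 -7.44581378e-04  1.83034215e-04]
 [ 8.60115967e-05  9.57175646e-01  2.89507816e-01 -7.26287751e-02]
 [ 7.51879086e-04 -2.89507797e-01  9.57175360e-01 -1.43594260e-01]
 [ 0.00000000e+00  0.00000000e+00  0.00000000e+00  1.00000000e+00]]
```

View pics/top0.png

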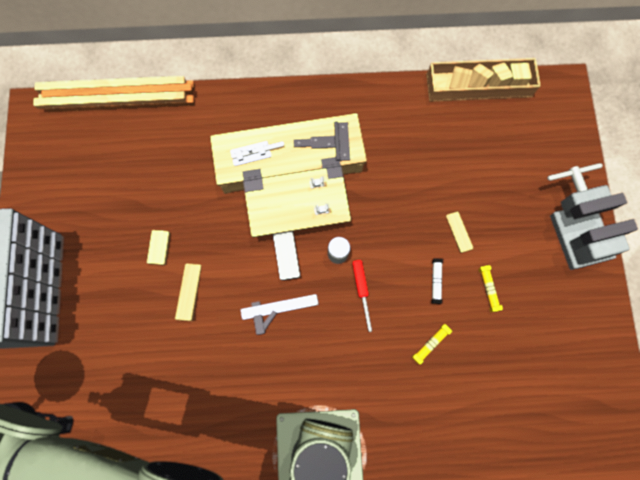

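View pics/scene0.png

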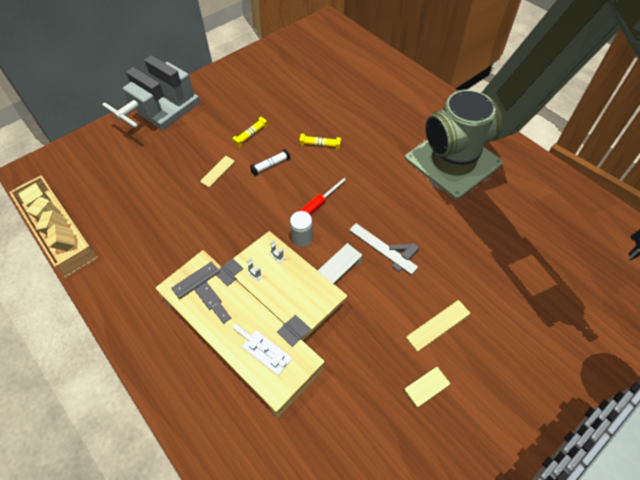

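Candidates in the top picture:
- Tube: the silver one with black caps at (437,281). The yellow ones at (491,288) and (433,344) are look-alikes.
- Large wedge: (188,292), the longest of the three. (158,247) looks like the packer and (459,231) like the thin wedge.

I'll check the choice and measure in one crop.

Run:
```python
from h import *
im=load('top')['im']
c=lambda x,y,w,h,k:cv2.resize(im[y:y+h,x:x+w],None,fx=k,fy=k,interpolation=cv2.INTER_CUBIC)
a=c(140,220,100,110,4); b=c(390,200,100,110,4)
cv2.imwrite('pics/c1.png',np.hstack([a,b]))
C=cloud('top')
def box(n,x,y,w,h,z0,z1):
    P=C[y:y+h,x:x+w].reshape(-1,3);P=P[(P[:,2]>z0)&(P[:,2]<z1)]
    m=P[:,:2].mean(0);e,V=np.linalg.eigh(np.cov(P[:,:2].T));q=(P[:,:2]-m)@V[:,::-1]
    print(n,len(P),'rect',[np.round(t,4) for t in cv2.minAreaRect(P[:,:2].astype(np.float32))],'axis',V[:,1].round(3),'z',np.percentile(P[:,2],[2,50,98]).round(4))
    # height at both ends
    for s in(-1,1):
        k=np.abs(q[:,0]-s*.8*np.percentile(np.abs(q[:,0]),99))<.01; print('  end',s, (m+V[:,1]*s*.05).round(3), P[k,2].mean().round(4))
box('A188',170,258,38,68,.003,.06)
box('B158',143,225,32,44,.003,.06)
box('C459',440,207,40,50,.003,.06)
box('tube',428,255,20,52,.006,.06)
box('arm',270,235,33,46,.03,.06)
box('tin',325,233,30,35,.06,.1)
P=C[175:240,245:350].reshape(-1,3);P=P[(P[:,2]>.05)&(P[:,2]<.086)]
A=np.c_[P[:,:2],np.ones(len(P))]
for _ in range(4):
    s=np.linalg.lstsq(A,P[:,2],rcond=None)[0];k=np.abs(A@s-P[:,2])<.004;A,P=A[k],P[k]
print('flapplane',s,len(P), np.arctan(np.hypot(*s[:2])))
print('flap rect',cv2.minAreaRect(P[:,:2].astype(np.float32)))
P=C[110:190,205:370].reshape(-1,3);P=P[(P[:,2]>.076)&(P[:,2]<.09)];print('bench rect',cv2.minAreaRect(P[:,:2].astype(np.float32)),np.median(P[:,2]))
P=C[165:235,305:335].reshape(-1,3);P=P[P[:,2]>.09]
import collections
from scipy.cluster.vq import kmeans2
c,l=kmeans2(P.astype(float),2,minit='++',seed=1);print('clips',c.round(4),[P[l==i].min(0).round(3).tolist()+P[l==i].max(0).round(3).tolist() for i in (0,1)])
```

```text
A188 1266 rect [array([0.4251, 0.3232]), array([0.0996, 0.183 ]), np.float64(89.7445)] axis [-0.998  0.056] z [0.0031 0.0129 0.0312]
  end -1 [0.471 0.318] 0.0062
  end 1 [0.371 0.324] 0.0187
B158 787 rect [array([0.5509, 0.4044]), array([0.1223, 0.0852]), np.float64(0.2242)] axis [-0.999  0.033] z [0.0031 0.019  0.026 ]
  end -1 [0.596 0.4  ] 0.0113
  end 1 [0.496 0.403] 0.0126
C459 939 rect [array([ 0.5519, -0.4143]), array([0.1084, 0.1442]), np.float64(83.847)] axis [-0.996  0.089] z [0.0031 0.0063 0.016 ]
  end -1 [ 0.601 -0.418] 0.0051
  end 1 [ 0.501 -0.409] 0.007
tube 446 rect [array([ 0.4216, -0.3397]), array([0.0492, 0.1297]), np.float64(81.941)] axis [-0.991  0.133] z [0.0064 0.023  0.0308]
  end -1 [ 0.467 -0.34 ] 0.0224
  end 1 [ 0.367 -0.326] 0.023
arm 833 rect [array([0.5007, 0.0601]), array([0.1193, 0.0497]), np.float64(6.8007)] axis [-0.991 -0.132] z [0.0353 0.041  0.047 ]
  end -1 [0.548 0.067] 0.0408
  end 1 [0.449 0.053] 0.0407
tin 380 rect [array([ 0.5047, -0.0766]), array([0.0529, 0.0533]), np.float64(39.7281)] axis [-0.934  0.357] z [0.0658 0.0853 0.0914]
  end -1 [ 0.55  -0.094] 0.0857
  end 1 [ 0.457 -0.058] 0.0793
flapplane [0.08912712 0.01023723 0.01721535] 4348 0.08947359803132761
flap rect ((0.6455003023147583, 0.02601512521505356), (0.1639874428510666, 0.26061469316482544), 6.196845054626465)
bench rect ((0.7529572248458862, 0.0393652617931366), (0.20829232037067413, 0.40056711435317993), 6.203680038452148) 0.08162461633928353
clips [[ 0.6514 -0.0338  0.1074]
 [ 0.2161  0.0044  1.3699]] [[0.599, -0.055, 0.09, 0.722, -0.012, 0.123], [0.216, 0.004, 1.37, 0.216, 0.004, 1.37]]
```

View pics/c1.png

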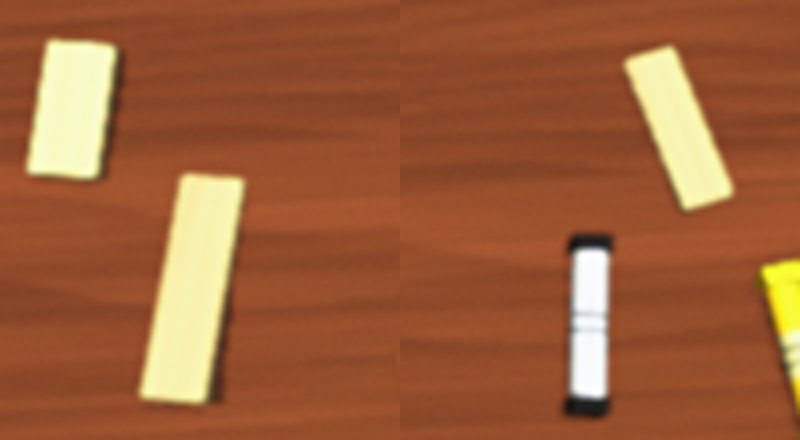

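The crop confirms it. The large wedge is the long piece, crop corners (182,174)–(210,403), with its thin end away from the robot. The tube is at crop right (190,325), silver with black caps. Next I'll compute poses and the first moves.

```bash
cat >> h.py <<'E'
def target(xy,z,yaw,tilt=0):
    """tool down, tool y axis at heading yaw(deg); tilt: rotate about tool x (deg)"""
    c,s=np.cos(np.radians(yaw)),np.sin(np.radians(yaw))
    M=np.array([[-s,c,0],[c,s,0],[0,0,-1]]).T
    return M@R.from_euler('x',tilt,degrees=True).as_matrix(), np.array([*xy,z])
def delta(M,p,M0=None,p0=None):
    if M0 is None:
        s=sensors.observe(); M0,p0=rot(s['tcp_rot']),s['eef_pos']
    return (M0.T@(p-p0)*100).round(2).tolist(), np.degrees(R.from_matrix(M0.T@M).as_rotvec()).round(2).tolist()
E
python3 - <<'E'
from h import *
W=np.vstack([px('top',[(185.5,263.5),(201.2,264.5)],.004),px('top',[(192.5,320.8),(175.2,319.5)],.030)])
t=W[:2].mean(0);b=W[2:].mean(0);d=t-b
print('wedge tip',t,'thick',b,np.hypot(*d[:2]),'yaw',np.degrees(np.arctan2(d[1],d[0])))
T=px('top',[(432.75,258.5),(443,258.5),(431.5,303),(441.5,304)],.026)
f=T[:2].mean(0);n=T[2:].mean(0);d=f-n
print('tube',(f+n)/2,np.hypot(*d[:2]),np.degrees(np.arctan2(d[1],d[0])))
s=sensors.observe();M0=rot(s['tcp_rot']);p0=s['eef_pos']
for nm,xy,z,yaw in(('via',(.40,.15),.30,6.4),('flapview',(.53,-.0),.27,6.4),('tubeview',(.36,-.33),.2,4)):
    print(nm,delta(*target(xy,z,yaw),M0,p0))
    M0,p0=target(xy,z,yaw)
E
```

```text
wedge tip [0.49755 0.3102  0.004  ] thick [0.3464 0.3286 0.03  ] 0.1522658284054567 yaw -6.940658619974286
tube [ 0.415975 -0.33375   0.026   ] 0.11990885079926338 -7.6199039679911005
via ([-33.08, 35.07, -6.89], [-0.02, 0.09, -20.66])
flapview ([-16.36, 11.25, 3.0], [0.0, 0.0, 0.0])
tubeview ([-30.9, -20.57, 7.0], [0.0, 0.0, 2.4])
```

{"fn": "move_arm", "kwargs": {"plan": [[8.5, -4, 5, -1, 0, 0, -3], [8.5, -8, 10, -2.5, 0, 0, -6], [8.5, -12, 15, -4, 0, 0, -10], [8.5, -16, 19.5, -5, 0, 0, -13], [8.5, -20, 24, -6, 0, 0, -16], [8.5, -24, 28, -6.5, 0, 0, -18], [8.5, -28, 32, -7, 0, 0, -20], [8.5, -32, 35, -7, 0, 0, -20.7]]}}

```text
time: 0.9
eef_pos: [0.3644, 0.2303, 0.2958]
tcp_rot: [0.0, 0.666, 0.746, 0.0]
ft_force: [0.9, 0.1, -0.3]
finger_gap: 0.0848
```

{"fn": "move_arm", "kwargs": {"plan": [[8.5, -4, 2.8, 0.6, 0, 0, 0], [8.5, -8, 5.6, 1.4, 0, 0, 0], [8.5, -12, 8.4, 2, 0, 0, 0], [8.5, -16.4, 11.2, 3, 0, 0, 0], [8.5, -16.4, 11.2, 3, 0, 0, 0], [8.5, -16.4, 11.2, 3, 0, 0, 0]]}}

```text
time: 1.5
eef_pos: [0.4933, 0.0807, 0.2645]
tcp_rot: [-0.001, 0.667, 0.745, -0.001]
ft_force: [0.7, 0.3, -0.7]
finger_gap: 0.0852
```

Run:
```python
from h import *
im,d=shot('wrist'); cv2.imwrite('pics/w1.png',im); s=sensors.observe(); print(s['eef_pos'],s['qd'].round(3),s['time'],load('wrist')['K'].tolist())
```

```text
[0.49282018 0.08168796 0.26499937] [ 0.03  -0.019  0.003 -0.002 -0.001  0.001] 1.55 [[387.7272824089897, 0.0, 315.78231902243], [0.0, 387.7272824089897, 235.50402411794533], [0.0, 0.0, 1.0]]
```

View pics/w1.png

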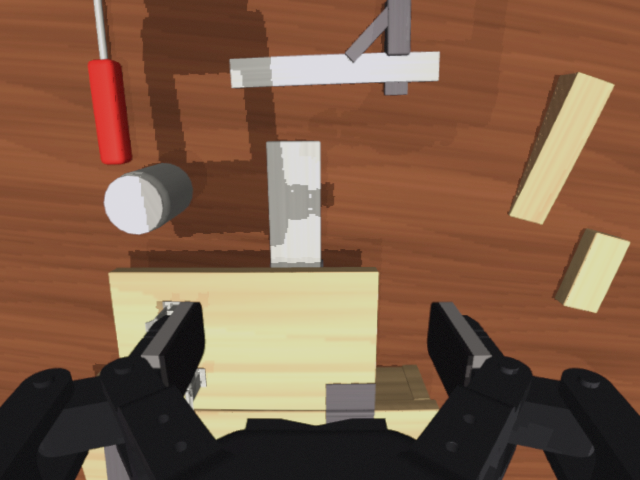

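The picture shows the flap's free edge from about (110,272) to (378,271), the bracket arm front end at (267–320,141) and the clips at (165,310) and (200,385), partly behind a finger. Wedge and packer are at right.

Run:
```python
from h import *
A=px('wrist',[(267,141.5),(320,141.5),(271,262),(321,262)],.040)
print('arm',A.tolist(), 'front',A[:2].mean(0),'yaw',np.degrees(np.arctan2(*(A[2:]-A[:2]).mean(0)[[1,0]])))
F=px('wrist',[(110,272),(378.5,271)],.067);d=F[1]-F[0]
print('flap',F.tolist(),np.hypot(*d[:2]),'yaw',np.degrees(np.arctan2(-d[0],d[1])))
W=np.vstack([px('wrist',[(578,73),(612,85)],.030),px('wrist',[(511.5,216),(542,223.5)],.004)])
t=W[2:].mean(0);b=W[:2].mean(0);d=t-b
print('wedge tip',t,'thick',b,np.hypot(*d[:2]),'yaw',np.degrees(np.arctan2(d[1],d[0])))
print(delta(*target((.36,-.325),.2,-7.6)),delta(*target((.45,-.15),.25,0)))
```

```text
arm [[0.4455, 0.0295, 0.04], [0.4402, 0.0784, 0.04], [0.564, 0.0424, 0.04], [0.5584, 0.0928, 0.04]] front [0.44285 0.05395 0.04   ] yaw 6.579188327691174
flap [[0.5814, -0.1099, 0.067], [0.5515, 0.1465, 0.067]] 0.2581375021185414 yaw 6.651485538425127
wedge tip [0.4986 0.314  0.004 ] thick [0.35065 0.33195 0.03   ] 0.14903491201728541 yaw -6.917587983875899
([-38.94, -17.72, 6.5], [-0.1, -0.03, 13.99]) ([-22.55, -6.83, 1.5], [-0.09, -0.03, 6.39])
```

{"fn": "move_arm", "kwargs": {"plan": [[8.5, -4.5, -1.4, 0.3, 0, 0, 1.5], [8.5, -9, -2.8, 0.6, 0, 0, 3], [8.5, -13.5, -4.2, 1, 0, 0, 4.5], [8.5, -18, -6, 1.5, 0, 0, 6], [8.5, -22, -8, 2.3, 0, 0, 8], [8.5, -26, -10, 3.2, 0, 0, 9.5], [8.5, -30, -12, 4.2, 0, 0, 11], [8.5, -34, -14.5, 5.2, 0, 0, 13]]}}

```text
time: 2.35
eef_pos: [0.3874, -0.2724, 0.2138]
tcp_rot: [0.001, 0.746, 0.666, 0.001]
ft_force: [0.7, -1.0, -0.0]
finger_gap: 0.0848
```

Run:
```python
from h import *
print(sensors.observe()['eef_pos'],delta(*target((.36,-.325),.2,-7.6)))
```

```text
[ 0.38739625 -0.27236566  0.21383213] ([-5.54, -2.13, 1.38], [0.11, 0.01, 1.14])
```

{"fn": "move_arm", "kwargs": {"plan": [[8.5, -4.5, -2, 1, 0, 0, 1], [8.5, -6, -2.2, 1.4, 0, 0, 1.2], [8.5, -6, -2.2, 1.4, 0, 0, 1.2], [8.5, -6, -2.2, 1.4, 0, 0, 1.2]]}}

```text
time: 2.75
eef_pos: [0.3595, -0.3282, 0.1998]
tcp_rot: [0.0, 0.753, 0.658, 0.001]
ft_force: [-0.5, 0.9, -0.1]
finger_gap: 0.0851
```

Run:
```python
from h import *
im,d=shot('wrist'); cv2.imwrite('pics/w2.png',im); s=sensors.observe(); print(s['eef_pos'],s['qd'].round(3))
```

```text
[ 0.35969326 -0.32799302  0.19993727] [ 0.01  -0.004 -0.    -0.005 -0.002 -0.004]
```

View pics/w2.png

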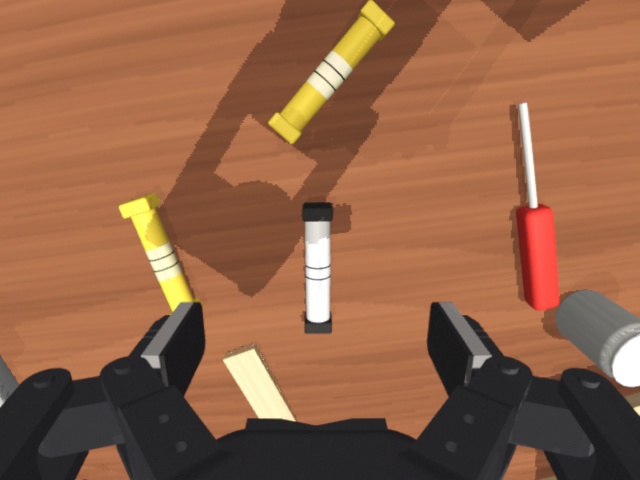

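The silver tube with black caps runs from (317,204) to (318,332), with its mid rings at (318,272). The yellow look-alikes are clear of it at (330,73) and (158,252).

Run:
```python
from h import *
T=px('wrist',[(317.5,204),(318,332.5)],.026);d=T[1]-T[0];yaw=np.degrees(np.arctan2(d[1],d[0]))
m=T.mean(0);m2=px('wrist',[(318,272)],.024)[0]
print(T.tolist(),np.hypot(*d[:2]),yaw,m,m2)
c=(m+m2)/2
print(delta(*target(c[:2],.002,yaw)))
```

```text
[[0.3558, -0.3263, 0.026], [0.4765, -0.3419, 0.026]] 0.12170394406098758 -7.364428628558998 [ 0.41615 -0.3341   0.026  ] [ 0.4172 -0.334   0.024 ]
([0.15, 5.71, 19.8], [0.05, -0.03, -0.27])
```

{"fn": "move_arm", "kwargs": {"plan": [[6, 0.1, 3, 4.5, 0, 0, -0.3], [5, 0.15, 5, 9, 0, 0, -0.3], [4.5, 0.15, 5.7, 13.5, 0, 0, -0.3], [4.5, 0.15, 5.7, 17, 0, 0, -0.3], [4.5, 0.15, 5.7, 19, 0, 0, -0.3], [4.5, 0.15, 5.7, 19.6, 0, 0, -0.3], [4.5, 0.15, 5.7, 19.6, 0, 0, -0.3]], "newtons": 60}}

```text
time: 3.5
eef_pos: [0.4162, -0.3345, 0.0034]
tcp_rot: [-0.0, 0.751, 0.66, 0.0]
ft_force: [0.2, -0.5, -0.4]
finger_gap: 0.0447
```

{"fn": "move_arm", "kwargs": {"plan": [[1.5, 0, 0, 0, 0, 0, 0], [1, 0, 0, 0, 0, 0, 0], [1, 0, 0, 0, 0, 0, 0], [1, 0, 0, 0, 0, 0, 0], [1, 0, 0, 0, 0, 0, 0]], "newtons": 60}}

```text
time: 4.0
eef_pos: [0.4166, -0.3363, 0.0054]
tcp_rot: [0.002, 0.752, 0.66, 0.001]
ft_force: [1.3, 2.8, 6.8]
finger_gap: 0.0198
```

{"fn": "move_arm", "kwargs": {"plan": [[1, 0, 0, -0.5, 0, 0, 0], [1, 0, 0, -3, 0, 0, 0], [1, 0, 0, -8, 0, 0, 0], [1, 0, 0, -12, 0, 0, 0], [1, 0, 0, -15, 0, 0, 0], [1, 0, 0, -15, 0, 0, 0]], "newtons": 60}}

```text
time: 4.6
eef_pos: [0.4174, -0.3378, 0.1587]
tcp_rot: [0.005, 0.752, 0.66, 0.001]
ft_force: [0.5, 0.1, -1.5]
finger_gap: 0.0197
```

Run:
```python
from h import *
im,d=shot('wrist'); cv2.imwrite('pics/w3.png',im[200:480,150:490]); s=sensors.observe(); print(s['eef_pos'],s['ft_force'],s['finger_gap'],s['joint_positions'])
```

```text
[ 0.41613533 -0.33672034  0.15604836] [-0.11768085  0.02859033 -0.79574726] 0.019902429994025608 [-7.01745434e-01  3.15551452e-01  1.77372527e+00 -7.99924954e-05
  1.04661915e+00 -2.14213358e+00]
```

View pics/w3.png

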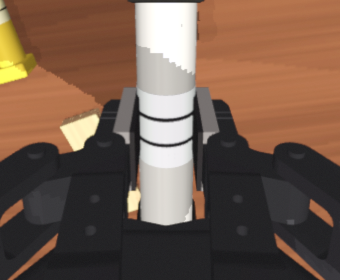

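The tube is held at its rings, full-image (317,332), between the pads. I'll measure its pose in the tool frame and work out the clip target.

Run:
```python
from h import *
f=load('wrist');Tc=np.array(camera_params('wrist')['T_tool_cam'])
v,u=np.mgrid[205:420,285:350]
n=cv2.undistortPoints(np.stack([u,v],-1).reshape(-1,1,2).astype(float),f['K'],f['D'])[:,0]
d=f['d'][205:420,285:350].reshape(-1,1)
P=(np.c_[n,np.ones(len(n))]*d)@Tc[:3,:3].T+Tc[:3,3]
P=P[(d[:,0]>0)&(abs(P[:,0])<.02)&(P[:,2]<.03)&(P[:,2]>-.06)]
for y0 in np.arange(-.065,.065,.01):
    q=P[(abs(P[:,1]-y0)<.005)]
    if len(q)>20: print(round(y0,3),len(q),'top z',np.percentile(q[:,2],5).round(4),'x mid',((q[:,0].min()+q[:,0].max())/2).round(4))
def ray(u,v,z):
    n=cv2.undistortPoints(np.array([[[u,v]]],float),f['K'],f['D'])[0,0];a=Tc[:3,:3]@np.array([*n,1]);return Tc[:3,3]+a*(z-Tc[2,3])/a[2]
print('rings',ray(317,318,-.022),ray(317,345,-.022),'near cap bottom edge',ray(317,203,-.022))
```

```text
-0.045 946 top z -0.0202 x mid -0.0001
-0.035 1701 top z -0.0201 x mid -0.0002
-0.025 1600 top z -0.0201 x mid -0.0001
-0.015 1580 top z -0.0202 x mid 0.0004
-0.005 1888 top z -0.0352 x mid 0.0003
0.005 1599 top z -0.0379 x mid 0.0003
0.015 1220 top z -0.0283 x mid 0.0
0.025 1122 top z -0.0198 x mid -0.0001
0.035 1034 top z -0.0198 x mid 0.0001
0.045 397 top z -0.0192 x mid 0.0002
0.055 74 top z -0.009 x mid 0.0001
rings [ 0.00036746 -0.00557299 -0.022     ] [ 0.00037756  0.00536843 -0.022     ] near cap bottom edge [ 0.00033233 -0.04670183 -0.022     ]
```

Run:
```python
from h import *
print(delta(*target((.704,.033),.25,6.6,-5)))
M,p=target((.704,.033),.25,6.6,-5);print((M[:,1]).round(3))
```

```text
([40.37, 23.78, -9.41], [-4.73, 0.83, -14.05])
[0.99  0.114 0.087]
```

{"fn": "move_arm", "kwargs": {"plan": [[1, 2, 2, -4, -0.5, 0.1, -1.5], [1, 6, 3.5, -7, -1, 0.2, -3], [1, 10.5, 5.5, -9, -1.5, 0.3, -4.5], [1, 15, 8, -9.4, -2, 0.4, -6], [1, 19.5, 10.5, -9.4, -2.5, 0.5, -8], [1, 24, 13, -9.4, -3, 0.6, -9.5], [1, 28, 16, -9.4, -3.5, 0.7, -11], [1, 32, 18.5, -9.4, -4, 0.8, -12.5]]}}

```text
time: 5.45
eef_pos: [0.6363, -0.046, 0.2455]
tcp_rot: [0.02, 0.675, 0.737, 0.027]
ft_force: [0.4, -0.7, -0.6]
finger_gap: 0.0197
```

Run:
```python
from h import *
print(sensors.observe()['eef_pos'],delta(*target((.704,.033),.25,6.6,-5)))
```

```text
[ 0.63629592 -0.04600515  0.24548784] ([7.27, 7.46, 0.1], [-1.1, -0.26, -1.5])
```

{"fn": "move_arm", "kwargs": {"plan": [[1, 3.6, 3.7, 0, -0.5, -0.1, -0.7], [1, 7, 7.2, 0.1, -1, -0.2, -1.4], [1, 7, 7.2, 0.1, -1, -0.2, -1.4], [1, 7, 7.2, 0.1, -1, -0.2, -1.4], [1, 7, 7.2, 0.1, -1, -0.2, -1.4]]}}

```text
time: 5.95
eef_pos: [0.7004, 0.0275, 0.2505]
tcp_rot: [0.028, 0.666, 0.745, 0.032]
ft_force: [-0.3, -0.7, -0.9]
finger_gap: 0.0198
```

Run:
```python
from h import *
im,d=shot('wrist'); cv2.imwrite('pics/w4.png',cv2.resize(im[90:390,60:360],None,fx=2,fy=2,interpolation=cv2.INTER_CUBIC)); s=sensors.observe(); print(s['eef_pos'],s['qd'].round(3))
C=cloud('wrist').reshape(-1,3)
e=np.array([np.cos(.1152),np.sin(.1152)]);n=np.array([-e[1],e[0]])
o=np.array([.5678,.0181])  # flap edge mid guess
a=(C[:,:2]-o)@e;b=(C[:,:2]-o)@n;z=C[:,2]
k=(a>.01)&(a<.14)&(abs(b)<.13)&(z>.05)&(z<.088)
A=np.c_[a[k],b[k],np.ones(k.sum())];zz=z[k]
for _ in range(4):
    s=np.linalg.lstsq(A,zz,rcond=None)[0];q=abs(A@s-zz)<.003;A,zz=A[q],zz[q]
print('flap plane',s,'a range',np.percentile(A[:,0],[.3,99.7]),'b',np.percentile(A[:,1],[.3,99.7]))
h=z-(np.c_[a,b,np.ones(len(a))]@s)
k=(h>.010)&(h<.05)&(a>0)&(a<.15)&(b<0)&(b>-.12)
for lo,hi in((0,.075),(.075,.15)):
    q=k&(a>lo)&(a<hi)&(h<.045); print(q.sum(),'a',np.percentile(a[q],[1,50,99]).round(4),'b',np.percentile(b[q],[1,50,99]).round(4),'h',np.percentile(h[q],[1,50,99]).round(4))
```

```text
[0.70045504 0.02717519 0.25116089] [-0.009 -0.012 -0.007  0.003 -0.001  0.002]
flap plane [ 0.09175437 -0.00078844  0.0677946 ] a range [0.01024963 0.13945006] b [-0.12919656  0.12823728]
1205 a [0.0271 0.0354 0.0431] b [-0.0781 -0.0639 -0.0433] h [0.0113 0.037  0.0445]
1001 a [0.0987 0.1061 0.1143] b [-0.0781 -0.0637 -0.0435] h [0.0112 0.0364 0.0443]
```

View pics/w4.png

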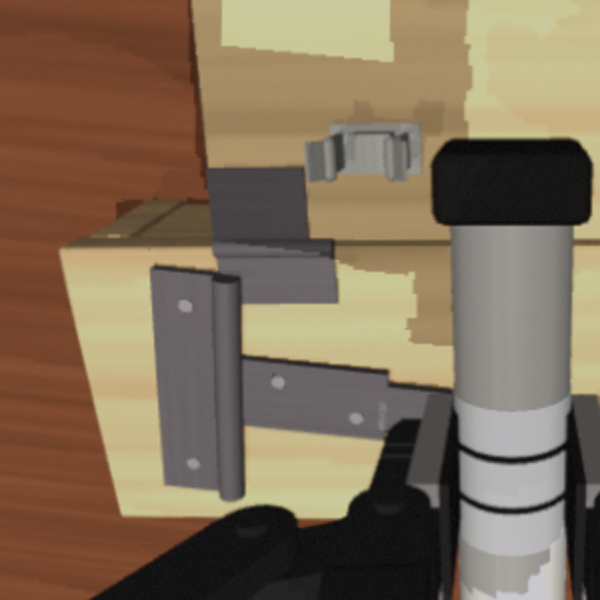

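Clips located: mid a≈0.071 m from the free edge, b≈−0.061 m off the flap middle. In the crop the hinge-side clip is at about (365,150), and the held tube sits straight at right.

```bash
cat >> h.py <<'E'
e=np.array([np.cos(.1152),np.sin(.1152),0]);n=np.array([-e[1],e[0],0]);o=np.array([.5678,.0181,0])
def clip_tcp(up):
    M,_=target((0,0),0,6.6,-5.0)
    c=o+.0720*e-.0607*n; c[2]=.1018
    return M, c+M[:,2]*(.009-up)
E
python3 - <<'E'
from h import *
M,p=clip_tcp(.045);print(p,delta(M,p))
print(clip_tcp(0)[1])
E
```

```text
[ 0.64318314 -0.03428223  0.13766301] ([-5.48, -7.33, 10.76], [-0.06, -0.02, -0.24])
[ 0.64707916 -0.03383145  0.09283425]
```

{"fn": "move_arm", "kwargs": {"plan": [[1, -3, -4, 1, 0, 0, -0.2], [1, -5.5, -7.3, 3, 0, 0, -0.2], [1, -5.5, -7.3, 7, 0, 0, -0.2], [1, -5.5, -7.3, 10, 0, 0, -0.2], [1, -5.5, -7.3, 10.7, 0, 0, -0.2], [1, -5.5, -7.3, 10.7, 0, 0, -0.2], [1, -5.5, -7.3, 10.7, 0, 0, -0.2]], "newtons": 90}}

```text
time: 6.7
eef_pos: [0.6457, -0.0337, 0.1408]
tcp_rot: [0.03, 0.664, 0.746, 0.034]
ft_force: [-0.2, -1.2, -1.0]
finger_gap: 0.0187
```

Run:
```python
from h import *
s=sensors.observe();print(s['eef_pos'],s['ft_force'],s['finger_gap'])
print(delta(*clip_tcp(.02)),delta(*clip_tcp(0)))
im,d=shot('wrist'); cv2.imwrite('pics/w5.png',im[60:460,100:540])
```

```text
[ 0.64566627 -0.0336858   0.14076473] [-0.18539428 -1.21476024 -0.97058517] 0.018666374351514213
([-0.03, -0.29, 2.79], [0.23, -0.0, 0.01]) ([-0.03, -0.3, 4.79], [0.23, -0.0, 0.01])
```

View pics/w5.png

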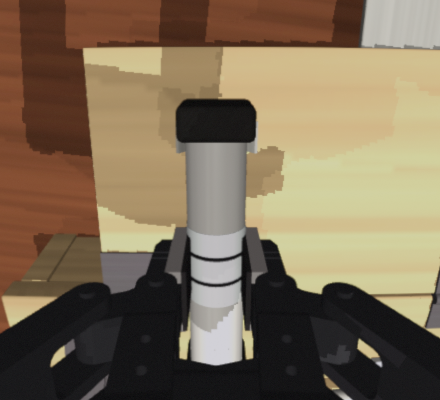

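The tube is centred between the clip lips, seen at crop (180,147) and (252,147) with the tube at 216. I'll press it in.

{"fn": "move_arm", "kwargs": {"plan": [[1, 0, -0.3, 0.8, 0.2, 0, 0], [1, 0, -0.3, 1.8, 0.2, 0, 0], [1, 0, -0.3, 2.5, 0.2, 0, 0], [1, 0, -0.3, 3, 0.2, 0, 0], [1, 0, -0.3, 3, 0.2, 0, 0]], "newtons": 90}}

```text
time: 7.25
eef_pos: [0.6447, -0.0334, 0.1079]
tcp_rot: [0.028, 0.664, 0.746, 0.032]
ft_force: [0.3, -1.6, 0.2]
finger_gap: 0.0188
```

{"fn": "move_arm", "kwargs": {"plan": [[1, 0, 0, 0.4, 0, 0, 0], [1, 0, 0, 0.8, 0, 0, 0], [1, 0, 0, 1.2, 0, 0, 0], [1, 0, 0, 1.5, 0, 0, 0], [1, 0, 0, 1.8, 0, 0, 0], [1, 0, 0, 1.8, 0, 0, 0]]}}

```text
time: 7.85
eef_pos: [0.6463, -0.0332, 0.0937]
tcp_rot: [0.029, 0.664, 0.746, 0.032]
ft_force: [-4.2, -0.8, 14.6]
finger_gap: 0.0184
```

Run:
```python
from h import *
s=sensors.observe();print(s['eef_pos'],s['ft_force'],s['finger_gap'],delta(*clip_tcp(0)))
```

```text
[ 0.64628779 -0.03317322  0.0937439 ] [-4.2203899  -0.81910058 14.58504899] 0.018399507105157625 ([-0.07, 0.06, 0.1], [-0.02, -0.01, 0.05])
```

{"fn": "move_arm", "kwargs": {"plan": [[1, 0, 0, 0.15, 0, 0, 0], [1, 0, 0, 0.3, 0, 0, 0], [1, 0, 0, 0.4, 0, 0, 0], [1, 0, 0, 0.4, 0, 0, 0]]}}

```text
time: 8.25
eef_pos: [0.6464, -0.0332, 0.0935]
tcp_rot: [0.03, 0.664, 0.746, 0.033]
ft_force: [-13.9, -0.5, 34.3]
finger_gap: 0.0189
```

Run:
```python
from h import *
s=sensors.observe();print(s['eef_pos'],s['ft_force'],s['finger_gap'],delta(*clip_tcp(0)))
im,d=shot('wrist')
C=cloud('wrist').reshape(-1,3);a=(C-o)@e;b=(C-o)@n;z=C[:,2]
k=(a>.005)&(a<.05)&(b>-.02)&(b<.12)&(z>.05)&(z<.09)
A=np.c_[a[k],b[k],np.ones(k.sum())];s=np.linalg.lstsq(A,z[k],rcond=None)[0];print('flap',s)
h=z-np.c_[a,b,np.ones(len(a))]@s
for a0 in(.02,.035,.05):
    q=(abs(a-a0)<.005)&(abs(b+.0607)<.012)&(h>.02);print(a0,q.sum(),np.percentile(h[q],[50,90,98]).round(4))
```

```text
[ 0.64641739 -0.03319513  0.0935373 ] [-13.94531801  -0.48561213  34.28162386] 0.01886092659024169 ([-0.07, 0.05, 0.08], [0.08, 0.01, 0.05])
flap [ 0.08696946 -0.00082631  0.0679418 ]
0.02 2106 [0.0407 0.0415 0.042 ]
0.035 2042 [0.0377 0.0389 0.0396]
0.05 7656 [0.1039 0.1138 0.1163]
```

Home: 34 N moved it only 0.2 mm and the tube top is 39 mm above the flap (28+11). I'll relax the preload, release and retreat.

{"fn": "move_arm", "kwargs": {"plan": [[1, 0, 0, -0.4, 0, 0, 0], [1, 0, 0, -0.6, 0, 0, 0], [5, 0, 0, -0.6, 0, 0, 0], [5, 0, 0, -0.6, 0, 0, 0], [5, 0, 0, -0.6, 0, 0, 0], [5, 0, 0, -2, 0, 0, 0], [6, 0, 0, -6, 0, 0, 0], [6, 0, -2, -10, 0, 0, 0]]}}

```text
time: 9.1
eef_pos: [0.6194, -0.0362, 0.1858]
tcp_rot: [0.028, 0.664, 0.746, 0.032]
ft_force: [0.6, -0.0, 0.4]
finger_gap: 0.0601
```

Run:
```python
from h import *
s=sensors.observe();print(s['eef_pos'],s['ft_force'],s['finger_gap'])
im,d=shot('wrist')
cv2.imwrite('pics/w6.png',im)
print(delta(*target((.40,.15),.25,0)),delta(*target((.385,.327),.2,-6.9)))
```

```text
[ 0.61939504 -0.03619898  0.18584194] [ 0.63360347 -0.01786924  0.36045765] 0.06014949721326814
([21.08, -18.89, -7.46], [5.34, -0.22, 6.65]) ([38.84, -18.79, -2.46], [5.32, -0.55, 13.54])
```

View pics/w6.png

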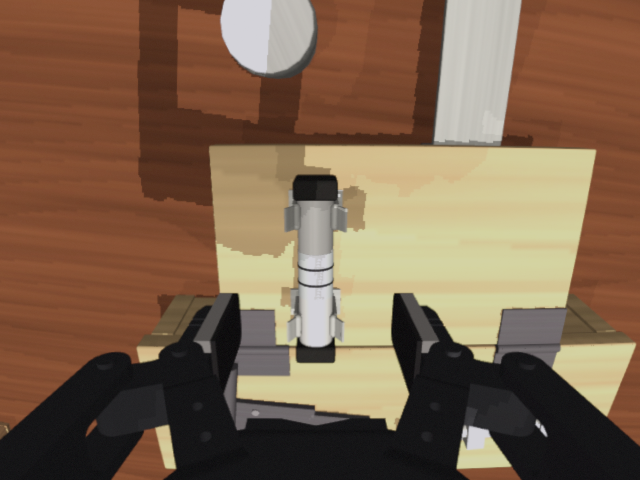

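The tube is seated in both clips, caps at (315,188) and (316,352), and the gripper is clear. Now for the wedge.

Run:
```python
from h import *
print(delta(*target((.373,.3275),.13,-6.9)))
```

```text
([39.04, -20.62, 4.4], [5.32, -0.55, 13.54])
```

{"fn": "move_arm", "kwargs": {"plan": [[7, 4, -3.5, -1.5, 0.6, 0, 1.5], [7, 8, -7, -3, 1.3, 0, 3], [7, 12, -10, -4, 2, 0, 4.5], [7, 16, -13, -4.5, 2.7, 0, 6], [7, 20, -16, -4.5, 3.4, 0, 7.5], [7, 24, -17.5, -4, 4.1, -0.1, 9], [7, 28, -19, -3, 4.8, -0.3, 10.5], [7, 32, -20, -2, 5.3, -0.4, 12]]}}

```text
time: 9.95
eef_pos: [0.3799, 0.2599, 0.1888]
tcp_rot: [-0.004, 0.74, 0.673, -0.001]
ft_force: [1.9, -0.4, -0.1]
finger_gap: 0.0703
```

Run:
```python
from h import *
print(sensors.observe()['eef_pos'],delta(*target((.373,.3275),.13,-6.9)))
```

```text
[0.37988997 0.25988762 0.1887572 ] ([6.65, -1.28, 5.9], [-0.42, -0.15, 1.51])
```

{"fn": "move_arm", "kwargs": {"plan": [[7, 4, -1, 2, -0.4, -0.1, 1.5], [7, 6.7, -1.3, 5, -0.4, -0.1, 1.5], [7, 6.7, -1.3, 5.9, -0.4, -0.1, 1.5], [7, 6.7, -1.3, 5.9, -0.4, -0.1, 1.5], [7, 6.7, -1.3, 5.9, -0.4, -0.1, 1.5]]}}

```text
time: 10.45
eef_pos: [0.3746, 0.3257, 0.13]
tcp_rot: [-0.0, 0.748, 0.663, -0.0]
ft_force: [-0.2, 0.0, 0.7]
finger_gap: 0.0703
```

Run:
```python
from h import *
s=sensors.observe();print(s['eef_pos'],delta(*target((.373,.3275),.009,-6.9)))
im,d=shot('wrist');cv2.imwrite('pics/w7.png',im)
C=cloud('wrist').reshape(-1,3)
k=(C[:,2]>.004)&(C[:,2]<.035)&(C[:,0]>.3)&(C[:,0]<.52)&(abs(C[:,1]-.32)<.05)
u=np.array([.9928,-.1202,0]);w=np.array([.1202,.9928,0]);c=np.array([.3487,.3303,0])
a=(C[k]-c)@u;b=(C[k]-c)@w;z=C[k,2]
print(k.sum(),np.percentile(a,[1,99]))
for a0 in(.01,.02,.03,.04,.05):
    q=abs(a-a0)<.004
    if q.sum()>10: print(a0,q.sum(),np.percentile(b[q],[2,98]).round(4),np.median(z[q]).round(4))
```

```text
[0.3746488  0.32565917 0.12999408] ([0.16, -0.18, 12.1], [-0.04, 0.0, -0.0])
10267 [0.00056794 0.14854092]
0.01 724 [-0.017  0.021] 0.0294
0.02 674 [-0.0173  0.0209] 0.0276
0.03 653 [-0.0176  0.0206] 0.0259
0.04 620 [-0.0179  0.0203] 0.0241
0.05 574 [-0.0181  0.0201] 0.0224
```

View pics/w7.png

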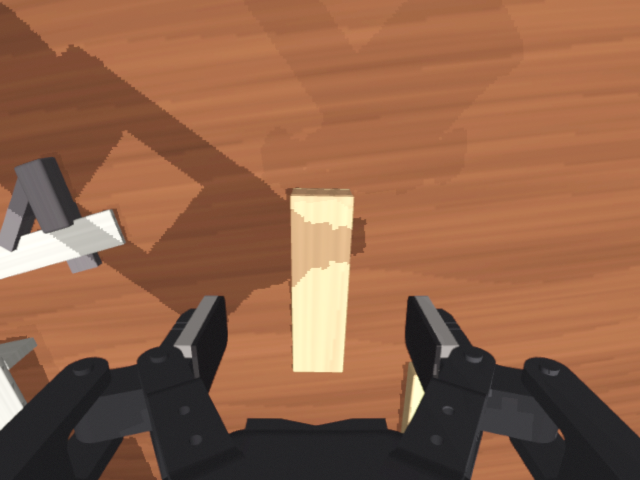

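The wedge's thick end is at the top (292–353,190), lying between the jaws. Its yaw is nearer −8.3°. I'll descend and grip.

{"fn": "move_arm", "kwargs": {"plan": [[7, 0.3, -0.2, 4.5, 0, 0, 1.3], [6.5, 0.3, -0.2, 8.5, 0, 0, 1.3], [6.5, 0.3, -0.2, 11.5, 0, 0, 1.3], [6.5, 0.3, -0.2, 12.1, 0, 0, 1.3], [6.5, 0.3, -0.2, 12.1, 0, 0, 1.3], [3.5, 0.3, -0.2, 12.1, 0, 0, 1.3], [3, 0.3, -0.2, 12.1, 0, 0, 1.3], [3, 0.3, -0.2, 12.1, 0, 0, 1.3]], "newtons": 60}}

```text
time: 11.3
eef_pos: [0.3738, 0.3304, 0.0104]
tcp_rot: [-0.0, 0.756, 0.655, 0.002]
ft_force: [0.6, -1.1, 5.7]
finger_gap: 0.0386
```

{"fn": "move_arm", "kwargs": {"plan": [[3, 0, 0, 0, 0, 0, 0], [3, 0, 0, -0.3, 0, 0, 0], [3, 0, 0, -2, 0, 0, 0], [3, 0, 0, -6, 0, 0, 0], [3, 0, 0, -10, 0, 0, 0], [3, 0, 0, -12, 0, 0, 0], [3, 0, 0, -12, 0, 0, 0], [3, 0, 0, -12, 0, 0, 0]]}}

```text
time: 12.1
eef_pos: [0.3723, 0.3293, 0.1283]
tcp_rot: [-0.0, 0.756, 0.655, -0.0]
ft_force: [-0.3, 0.3, -1.3]
finger_gap: 0.0385
```

```bash
cat > wm.py <<'E'
from h import *
s=sensors.observe();print(s['eef_pos'],s['ft_force'],s['finger_gap'])
im,d=shot('wrist');f=load('wrist');Tc=np.array(camera_params('wrist')['T_tool_cam'])
C=cloud('wrist').reshape(-1,3);M=rot(s['tcp_rot']);P=(C-s['eef_pos'])@M
k=(abs(P[:,0])<.03)&(P[:,2]<.03)&(P[:,2]>-.05)&(d.reshape(-1)>0)
for y0 in(-.015,-.02,.03,.04,.05,.06,.07,.08,.09,.1,.11,.12,.13):
    q=k&(abs(P[:,1]-y0)<.004)&(P[:,2]>-.022)
    if q.sum()>15: print(y0,q.sum(),'x',np.percentile(P[q,0],[2,98]).round(4),'z',np.median(P[q,2]).round(4))
q=k&(abs(P[:,0])<.015)&(P[:,2]>-.022);print('y range',np.percentile(P[q,1],[.2,99.8]).round(4))
E
python3 wm.py
```

```text
[0.37228571 0.32928407 0.12831404] [-0.30013507  0.25307182 -1.30207246] 0.03852728432454108
-0.015 2173 x [-0.0193  0.0191] z -0.019
-0.02 4059 x [-0.0192  0.0192] z -0.0191
0.03 1361 x [-0.0193  0.0191] z -0.0111
0.04 1265 x [-0.0194  0.0191] z -0.0093
0.05 988 x [-0.0193  0.0189] z -0.0076
y range [-0.0246  0.055 ]
```

```bash
cat >> h.py <<'E'
br=np.array([.5621,.0678,0])
def wt(tip,z):  # tool pose for wedge tip at 'tip' under edge
    p=br+(tip-.1254)*e; return target(p[:2],z,6.6)
E
python3 - <<'E'
from h import *
print(delta(*wt(-.03,.10)),wt(-.03,.1)[1])
E
```

```text
([-27.1, 7.52, 2.76], [-0.15, 0.07, -14.75]) [0.40773002 0.04993749 0.1       ]
```

{"fn": "move_arm", "kwargs": {"plan": [[3, -4, 0.5, 0, 0, 0, -1.5], [3, -8, 1.5, 0, 0, 0, -3.5], [3, -12, 2.5, 0, 0, 0, -5.5], [3, -16, 3.8, 0, 0, 0, -8], [3, -20, 5, 0, 0, 0, -10], [3, -24, 6.5, 0, 0, 0, -12.5], [3, -27, 7.5, 0, 0, 0, -14.7], [3, -27, 7.5, 0, 0, 0, -14.7]], "newtons": 80}}

```text
time: 12.95
eef_pos: [0.4079, 0.0486, 0.1267]
tcp_rot: [-0.001, 0.667, 0.745, -0.002]
ft_force: [0.2, 0.2, -1.5]
finger_gap: 0.0375
```

Run:
```python
from h import *
print(sensors.observe()['eef_pos'],delta(*wt(-.02,.054)))
```

```text
[0.40789432 0.04861188 0.12671254] ([0.14, 1.03, 7.27], [-0.27, 0.04, -0.3])
```

{"fn": "move_arm", "kwargs": {"plan": [[3, 0.1, 0.2, 2.5, -0.1, 0, -0.3], [3, 0.1, 0.5, 5, -0.1, 0, -0.3], [3, 0.1, 1, 7, -0.1, 0, -0.3], [3, 0.1, 1, 7.3, -0.1, 0, -0.3], [3, 0.1, 1, 7.3, -0.1, 0, -0.3]]}}

```text
time: 13.45
eef_pos: [0.4171, 0.0541, 0.0542]
tcp_rot: [-0.001, 0.664, 0.748, -0.001]
ft_force: [-0.2, -0.1, -1.3]
finger_gap: 0.038
```

Run:
```python
from h import *
s=sensors.observe();print(s['eef_pos'],s['ft_force'],delta(*wt(-.02,.05)),delta(*wt(.104,.05)))
im,d=shot('scene');cv2.imwrite('pics/s2.png',cv2.resize(im[215:345,225:425],None,fx=4,fy=4,interpolation=cv2.INTER_CUBIC))
```

```text
[0.41714662 0.05407366 0.05417133] [-0.15219909 -0.11685733 -1.26272778] ([-0.3, 0.02, 0.42], [-0.18, -0.02, 0.26]) ([-0.36, 12.42, 0.38], [-0.18, -0.02, 0.26])
```

View pics/s2.png

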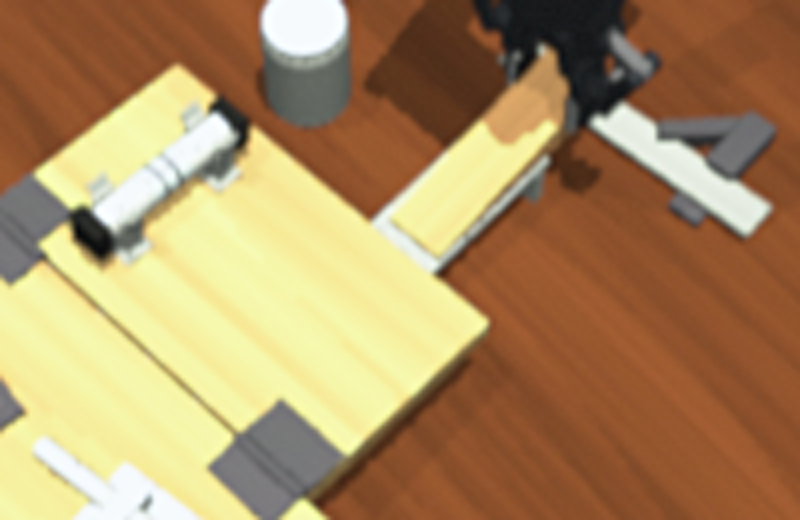

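The wedge is right above the arm, tip at (415,235), just before the flap edge and roughly centred. I'll lay it down, then push.

{"fn": "move_arm", "kwargs": {"plan": [[3, -0.3, 0, 0.2, -0.1, 0, 0.3], [3, -0.3, 0, 0.35, -0.1, 0, 0.3], [3, -0.3, 0, 0.45, -0.1, 0, 0.3], [3, -0.3, 0, 0.45, -0.1, 0, 0.3]]}}

```text
time: 13.9
eef_pos: [0.4187, 0.0507, 0.0509]
tcp_rot: [0.001, 0.666, 0.746, 0.001]
ft_force: [0.1, -0.6, -1.4]
finger_gap: 0.038
```

{"fn": "move_arm", "kwargs": {"plan": [[3, 0, 1, 0, 0, 0, 0], [3, 0, 2, 0, 0, 0, 0], [3, 0, 3, 0, 0, 0, 0], [3, 0, 3, 0, 0, 0, 0]]}}

```text
time: 14.3
eef_pos: [0.451, 0.0545, 0.0509]
tcp_rot: [0.002, 0.666, 0.746, 0.002]
ft_force: [0.2, -0.7, -1.4]
finger_gap: 0.0377
```

{"fn": "move_arm", "kwargs": {"plan": [[3, 0, 0, 0.1, 0, 0, 0], [3, 0, 0, 0.2, 0, 0, 0], [3, 0, 0, 0.2, 0, 0, 0]]}}

```text
time: 14.6
eef_pos: [0.4502, 0.0544, 0.0505]
tcp_rot: [0.002, 0.666, 0.746, 0.002]
ft_force: [-1.2, -0.3, 12.8]
finger_gap: 0.0379
```

Run:
```python
from h import *
s=sensors.observe();print(s['eef_pos'],s['ft_force'],delta(*wt(.104,.05)))
```

```text
[0.45018834 0.05437011 0.05054063] [-1.1971881  -0.31805804 12.76155528] ([0.06, 9.13, 0.11], [0.37, -0.01, -0.06])
```

{"fn": "move_arm", "kwargs": {"plan": [[3, 0, 0.5, -0.12, 0, 0, 0], [3, 0, 1.7, -0.12, 0, 0, 0], [3, 0, 2.9, -0.12, 0, 0, 0], [3, 0, 4.1, -0.12, 0, 0, 0], [3, 0, 5.3, -0.12, 0, 0, 0], [3, 0, 6.4, -0.12, 0, 0, 0], [3, 0, 6.4, -0.12, 0, 0, 0]]}}

```text
time: 15.3
eef_pos: [0.5059, 0.0608, 0.05]
tcp_rot: [-0.004, 0.666, 0.746, -0.004]
ft_force: [-13.3, -2.8, 15.1]
finger_gap: 0.0377
```

```bash
cat > lv.py <<'E'
from h import *
s=sensors.observe();print(s['time'],s['eef_pos'],s['ft_force'],s['finger_gap'],delta(*wt(.104,.0505)))
for nm in('scene','top'):
    im,d=shot(nm);C=cloud(nm).reshape(-1,3);C=C[d.reshape(-1)>0]
    a=(C-o)@e;b=(C-o)@n;z=C[:,2]
    def fit(k):
        A=np.c_[a[k],b[k],np.ones(k.sum())];y=z[k]
        for _ in range(4):
            q=np.linalg.lstsq(A,y,rcond=None)[0];m=abs(A@q-y)<.003;A,y=A[m],y[m]
        return q
    F=fit((a>.01)&(a<.14)&(b>-.04)&(b<.08)&(z>.05)&(z<.095));B=fit((a>.16)&(a<.28)&(b>-.19)&(b<.19)&(z>.07)&(z<.09))
    print(nm,'flap slope',F[0].round(4),'bench slope',B[0].round(4),'step at hinge mm',1000*((F-B)@[.15,0.02,1]).round(4),'edge vs bench plane mm',(1000*((F-B)@[0,.02,1])).round(2))
E
python3 lv.py
```

```text
15.3 [0.505888   0.06084261 0.05002711] [-13.33681022  -2.7872488   15.10906783] 0.03772784668010776 ([0.05, 3.52, -0.09], [-0.66, -0.01, -0.05])
scene flap slope 0.0406 bench slope -0.0022 step at hinge mm -1.8 edge vs bench plane mm -8.27
top flap slope 0.0426 bench slope -0.0015 step at hinge mm -0.9 edge vs bench plane mm -7.45
```

{"fn": "move_arm", "kwargs": {"plan": [[3, 0, 1, -0.15, 0, 0, 0], [3, 0, 2, -0.2, 0, 0, 0], [3, 0, 3, -0.2, 0, 0, 0], [3, 0, 3.3, -0.2, 0, 0, 0], [3, 0, 3.3, -0.2, 0, 0, 0], [3, 0, 3.3, -0.2, 0, 0, 0]]}}

```text
time: 16.0
eef_pos: [0.5452, 0.0653, 0.052]
tcp_rot: [0.001, 0.666, 0.746, 0.001]
ft_force: [-1.1, -0.5, -5.0]
finger_gap: 0.0375
```

```bash
python3 lv.py; python3 wm.py
```

```text
16.0 [0.5452225  0.0652921  0.05197979] [-1.10778084 -0.4881205  -4.96858373] 0.03752133769570925 ([0.05, -0.44, 0.15], [0.17, -0.01, -0.06])
scene flap slope -0.0173 bench slope -0.0024 step at hinge mm -1.7 edge vs bench plane mm 0.51
top flap slope -0.0082 bench slope -0.0023 step at hinge mm -0.2 edge vs bench plane mm 0.73
[0.54523403 0.06530865 0.05224057] [-1.55968615  0.39106308 -3.76617821] 0.03762309401949444
-0.015 2269 x [-0.0204  0.023 ] z -0.0191
-0.02 2564 x [-0.0238  0.0235] z -0.0198
y range [-0.103   0.0177]
```

{"fn": "move_arm", "kwargs": {"plan": [[3, 0, -0.1, 0.1, 0, 0, 0], [3, 0, -0.3, 0.2, 0, 0, 0], [3, 0, -0.45, 0.2, 0, 0, 0], [3, 0, -0.45, 0.2, 0, 0, 0], [3, 0, -0.45, 0.2, 0, 0, 0]]}}

```text
time: 16.65
eef_pos: [0.5404, 0.0647, 0.0503]
tcp_rot: [0.001, 0.666, 0.746, 0.001]
ft_force: [1.0, -0.4, -3.8]
finger_gap: 0.038
```

```bash
python3 lv.py; python3 lv.py
```

```text
16.65 [0.5404009  0.06467262 0.05025424] [ 0.98632167 -0.3924805  -3.78370043] 0.03795374940861462 ([0.06, 0.05, -0.02], [0.15, -0.0, -0.06])
scene flap slope -0.002 bench slope -0.0007 step at hinge mm -1.7 edge vs bench plane mm -1.51
top flap slope 0.0029 bench slope -0.0013 step at hinge mm -0.7 edge vs bench plane mm -1.36
16.75 [0.54035086 0.0646935  0.05020666] [ 0.98515991 -0.13006095 -3.6994729 ] 0.037517696188787086 ([0.06, 0.06, -0.03], [0.13, -0.0, -0.06])
scene flap slope -0.0004 bench slope -0.0019 step at hinge mm -1.7 edge vs bench plane mm -1.91
top flap slope 0.0082 bench slope -0.0055 step at hinge mm -1.0 edge vs bench plane mm -3.04
```

{"fn": "move_arm", "kwargs": {"plan": [[3, 0, 0, 0.05, 0, 0, 0], [3, 0, 0, 0.1, 0, 0, 0], [3, 0, 0, 0.1, 0, 0, 0]]}}

```text
time: 17.15
eef_pos: [0.5405, 0.0647, 0.0501]
tcp_rot: [0.001, 0.666, 0.746, 0.001]
ft_force: [-0.1, 0.3, 4.9]
finger_gap: 0.0378
```

{"fn": "move_arm", "kwargs": {"plan": [[4.5, 0, 0, 0, 0, 0, 0], [5.5, 0, 0, 0, 0, 0, 0], [5.5, 0, 0, 0, 0, 0, 0], [5.5, 0, 0, 0, 0, 0, 0]]}}

```text
time: 17.55
eef_pos: [0.5404, 0.0647, 0.0491]
tcp_rot: [0.001, 0.666, 0.746, 0.001]
ft_force: [1.3, -0.5, -1.5]
finger_gap: 0.0551
```

```bash
cat > lv2.py <<'E'
from h import *
# averaged over several pictures; relative angle flap - bench
for nm in('scene','top'):
    D=[];
    for i in range(6):
        im,d=shot(nm);C=cloud(nm).reshape(-1,3);C=C[d.reshape(-1)>0];a=(C-o)@e;b=(C-o)@n;z=C[:,2]
        def fit(k):
            A=np.c_[a[k],b[k],np.ones(k.sum())];y=z[k]
            for _ in range(5):
                q=np.linalg.lstsq(A,y,rcond=None)[0];m=abs(A@q-y)<.004;A,y=A[m],y[m]
            return q
        F=fit((a>.01)&(a<.12)&(b>-.03)&(b<.11)&(z>.05)&(z<.1));B=fit((a>.16)&(a<.28)&(b>-.19)&(b<.19)&(z>.07)&(z<.09))
        D.append([B[0]-F[0],F[0],B[0],1000*F@[.004,0.05,1]])
    D=np.array(D);print(nm,'angle rel bench',D.mean(0).round(4),'sd',D.std(0).round(4))
E
python3 lv.py;python3 lv2.py; python3 wm.py
```

```text
17.55 [0.54036322 0.06472567 0.04908762] [ 1.25494146 -0.49498656 -1.52230871] 0.05506107564023948 ([0.06, 0.05, -0.14], [0.13, -0.01, -0.06])
scene flap slope 0.0018 bench slope -0.0016 step at hinge mm -1.7 edge vs bench plane mm -2.2
top flap slope -0.0037 bench slope -0.0034 step at hinge mm -1.1 edge vs bench plane mm -1.09
scene angle rel bench [-5.10000e-03  2.60000e-03 -2.50000e-03  7.92601e+01] sd [0.0012 0.0011 0.0008 0.0783]
top angle rel bench [-8.50000e-03  5.60000e-03 -2.90000e-03  7.98729e+01] sd [0.0094 0.0095 0.0011 0.8779]
[0.54034966 0.06472964 0.04913612] [-0.1179323   0.15180395 -0.19916274] 0.05501350096592353
-0.015 2289 x [-0.0203  0.0231] z -0.0201
-0.02 2400 x [-0.0239  0.0236] z -0.0209
0.03 113 x [-0.0275  0.028 ] z 0.0088
0.04 27 x [-0.0249  0.0248] z 0.0086
y range [-0.098   0.0226]
```

{"fn": "move_arm", "kwargs": {"plan": [[6, 0, 0, -1, 0, 0, 0], [6.5, 0, -0.5, -4, 0, 0, 0], [8, 0, 0, -9, 0, 0, 0], [8.5, 0, 3, -13, 0, 0, 0], [8.5, 0, 6, -17, 0, 0, 0], [8.5, 0, 9, -19, 0, 0, 0], [8.5, 0, 9, -19, 0, 0, 0], [8.5, 0, 9, -19, 0, 0, 0]]}}

```text
time: 19.1
eef_pos: [0.629, 0.0748, 0.2394]
tcp_rot: [0.0, 0.666, 0.746, 0.001]
ft_force: [-0.1, -0.2, -0.7]
finger_gap: 0.0849
```

```bash
python3 lv2.py
python3 - <<'E'
from h import *
D=[]
for i in range(4):
    im,d=shot('wrist');C=cloud('wrist').reshape(-1,3);C=C[d.reshape(-1)>0];a=(C-o)@e;b=(C-o)@n;z=C[:,2]
    def fit(k):
        A=np.c_[a[k],b[k],np.ones(k.sum())];y=z[k]
        for _ in range(5):
            q=np.linalg.lstsq(A,y,rcond=None)[0];m=abs(A@q-y)<.002;A,y=A[m],y[m]
        return q,len(y)
    F,nf=fit((a>.01)&(a<.12)&(b>-.03)&(b<.12)&(z>.06)&(z<.1));B,nb=fit((a>.155)&(a<.29)&(abs(b)<.19)&(z>.07)&(z<.086))
    w=(abs(b-.05)<.012)&(a<-.001)&(a>-.08)&(z>.055)&(z<.08)
    wa=(abs(b-.05)<.012)&(a>-.012)&(a<.02)&(z>.074)
    # wedge plane
    q=np.polyfit(a[w],z[w],1)
    D.append([F[0],B[0],1000*F@[0,.05,1],1000*B@[.16,0,1],1000*F@[.15,0,1],a[w].min(),a[wa].min(),q[0],np.polyval(q,0)*1000])
    D[-1]+= [nf,nb]
np.set_printoptions(suppress=True);print(np.array(D).round(4))
for b0 in(.033,.067): pass
w=(a<-.005)&(a>-.045)&(b>.02)&(b<.08)&(z>.058);print('wedge b range',np.percentile(b[w],[1,99]))
cv2.imwrite('pics/w8.png',im)
E
```

```text
scene angle rel bench [-3.6000e-03  1.1000e-03 -2.5000e-03  7.9379e+01] sd [0.0011 0.001  0.0007 0.0517]
top angle rel bench [ 2.50000e-03 -7.00000e-03 -4.40000e-03  7.10797e+01] sd [1.120e-02 1.110e-02 2.000e-03 6.445e+00]
[[    0.0014    -0.0043    80.7089    81.191     80.9432    -0.0471
      0.0003    -0.1699    62.9458 24899.     21344.    ]
 [    0.0014    -0.0044    80.6899    81.1889    80.9217    -0.0471
      0.0004    -0.1711    62.9116 24936.     21406.    ]
 [    0.0017    -0.0045    80.6941    81.2099    80.9682    -0.0471
      0.0003    -0.1713    62.9254 24903.     21451.    ]
 [    0.0017    -0.0045    80.698     81.2227    80.9757    -0.047
      0.0004    -0.1706    62.9329 24939.     21469.    ]]
wedge b range [0.02951323 0.06867661]
```

View pics/w8.png

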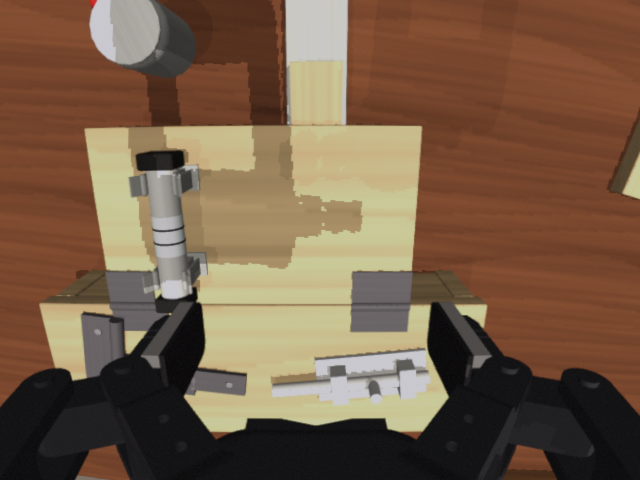

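The last picture shows the tube in both clips, the wedge under the edge with about 47 mm exposed, and the flap flush. The flap is within about 0.003 rad (0.3–0.5 mm at the edge) and the gripper is clear, so I'm handing in.

Run:
```python
from workcell import sign_off, sensors
print(sensors.observe()['ft_force']); print(sign_off())
```

```text
[0.80057334 0.22079586 0.47322681]
the job is handed in; nothing more can be done
None
```

The job is handed in: the tube is snapped into both clips, and the larger wedge then went under the flap's free edge until it sat about level. It took about 20 s of the 61 s on the robot's clock.

- **Tube:** It went in first. About 34 N moved it only 0.2 mm further, so it is on the rest. Its top then measured about 39 mm above the flap, as it should (28 + 11 mm).
- **Wedge:** I laid it on the bracket arm, pushed it in thin end first and let go. The first push went about 4 mm too far, so I drew it back before releasing. It ended with about 47 mm showing, so roughly 103 mm of the nominal 104 mm is under the edge.
- **Flap level:** The two closest checks agree. The wrist camera puts the edge about 0.5 mm low against the bench top, roughly 0.002–0.003 rad of droop, and the scene camera gives −0.004 ± 0.001 rad. The top camera disagreed, but it was too noisy to use (+0.0025 ± 0.011 rad).
- **Stability:** The camera readings stayed about the same for more than 1.5 s after release. The gripper was clear of everything at hand-in.
- **Other objects:** I touched none of them on purpose. I did not measure them again at the end.

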